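# Slide the vacuum's dust bin home into its emptying dock and start the cycle

## Task

Slide the clear dust bin along the worktop, without lifting or tipping it, into the open mouth of the white emptying dock, and push it gently but fully home against the dock's hidden spring switch and rubber buffer, which you have to feel for. Once it is home and you have let go of it, press the yellow key (opens the flap) all the way down and let it come up, then the green key (starts the suction) likewise. Never press the red key, press no key before the bin is home, and leave everything else on the worktop where it is.

Things in the scene. Friction and masses are not known exactly. Their poses are not given: they have to be found in the camera images.
- bin: loose clear plastic dust bin, black flap and rim, red filter inside; outside a plain box 100 (x) x 120 (y) x 72 mm tall, too wide to grasp, 0.48 to 0.78 kg, slides with about 2 to 6 N. Origin: centre of underside. Starts beside the dock's centre line, on the robot's side, its y axis within 25 degrees of the dock's y; either end may go in first. Over 35 N of push is too rough
- dock: white fixed emptying dock. Origin: on the worktop, on its channel's centre line; mouth towards its +y, the bin goes in towards -y. Channel 112 mm wide, rails 30 mm high, 10 mm thick, from y = -190 to +55 mm, then flaring to about 150 mm clear width at y = +122 mm. No floor: the bin stays on the worktop
- dock_hood (a point): middle of the front top edge of the dock's hood, at dock y = -85 mm, z = 125 mm. The hood (132 mm wide, underside 95 mm high) covers the channel from here to y = -200. A back stop hides under it, adjustable, not measured: its buffer's face is anywhere from dock y = -150 to -100 mm, so the bin's origin ends 60 mm nearer the mouth, at y = -90 to -40 mm
- seat_switch (a joint): orange spring plunger, 10 mm proud of the rubber buffer on the hidden back stop, pushed in by the bin along the dock's -y: 0 = out, 0.010 = bin meets the buffer, 0.016 = buffer fully squeezed. Plunger spring 0.2 to 0.9 N, too weak to move the bin; buffer 1.5 N per mm over 6 mm, then hard. More than 0.006 when let go counts as home; one presses until the buffer is felt
- key_yellow (a joint): travel of the yellow key, 0 = up, 0.006 = fully down; spring key, about 5 N when fully down; more than 0.004 counts as pressed
- key_green (a joint): travel of the green key, as for the yellow one
- key_red (a joint): travel of the red key (stops the cycle; do not press), as for the yellow one
- key_yellow_top (a point): centre of the top face of the yellow key (26 mm round), pressed straight down. The three keys stand 58 mm apart in a row, in any order, on a grey panel 62 x 200 x 25 mm to the right of the robot's front
- key_green_top (a point): centre of the top face of the green key, 26 mm round
- key_red_top (a point): centre of the top face of the red key, 26 mm round
- tray: bystander: stainless steel tray, 300 x 200 x 25 mm, origin centre of underside
- brush: bystander: black roller brush head, 212 mm long, lying in the tray, origin centre of underside
- dustpan: bystander: aluminium dustpan, 140 x 200 x 35 mm with a 100 mm handle to its +x, origin centre of the pan's underside
- detergent: bystander: blue detergent bottle, 80 mm round, 190 mm tall, origin centre of underside
- jar: bystander: glass jar with wooden lid, 76 mm round, 110 mm tall, origin centre of underside
- cup: bystander: blue mug, 80 mm round, 90 mm tall, handle to its +y, origin centre of underside
- bench_brush: bystander: hand brush, lying, origin under its middle

How it is judged:
On the way, in this order (a step that is already met when the one before it is completed fails the run):
1. the bin is fully home in the dock, spring switch pushed in, and let go of (x of bin in the frame of dock between -0.012 and 0.012 m and y of bin in the frame of dock below 0 m and angle between the y axis of bin and the y axis of dock, either way round below 0.09 rad and value of joint seat_switch above 0.006 m and contact force between the fingers and bin below 0.2 N and linear speed of bin below 0.01 m/s), for 0.2 s.
2. the yellow key is pressed down, alone (value of joint key_yellow above 0.004 m and value of joint key_green below 0.002 m), for 0.05 s.
3. the yellow key has come up and the green key is pressed down, alone (value of joint key_green above 0.004 m and value of joint key_yellow below 0.002 m), for 0.05 s.
At the end, for the whole second after the job is handed in: The bin stands flat and at rest in the dock's channel (within 12 mm of its centre line, squared up within 5 degrees), holding the spring switch pushed in by more than 6 mm (it meets the buffer at 10 mm), and all three keys are up again (x of bin in the frame of dock between -0.012 and 0.012 m and y of bin in the frame of dock below 0 m and angle between the y axis of bin and the y axis of dock, either way round below 0.09 rad and value of joint seat_switch above 0.006 m and linear speed of bin below 0.01 m/s and angle between bin's own z axis and vertical below 0.05 rad and value of joint each of key_yellow, key_green, key_red below 0.002 m); the robot touches nothing.
It fails at once if the bin is lifted more than 12 mm or tipped more than 12 degrees (height (world z) of bin above 0.012 m or angle between bin's own z axis and vertical above 0.2 rad).
It fails at once if the robot pushes on the bin with more than 35 N (contact force between any of the fingers, the arm and bin above 35 N).
It fails at once if the red key is pressed (value of joint key_red above 0.003 m).
It fails at once if a key is pressed before the bin is home (value of joint seat_switch below 0.004 m and value of joint any of key_yellow, key_green above 0.003 m).
It fails at once if the tray, roller brush, dustpan, detergent, jar, mug or bench brush is moved more than 25 mm (distance of any of tray, brush, dustpan, detergent, jar, cup, bench_brush from where it was at the start of the episode above 0.025 m).
It also fails if it takes over 72 s, if anything falls off the work surface, if the arm or the gripper's body presses on something with over 40 N, if the wrist force passes 120 N, or if a joint passes its speed limit or range.

## Robot

A 6-joint arm with a two-finger parallel gripper is mounted at the origin on the work surface. World frame = base frame: x ahead of the robot, y to its left, z up, the work surface at z = 0. Lengths are in m, angles in rad, forces in N, time in s.
With the tool pointing down it reaches from about 0.35 to 0.975 m from the base axis. Payload 4.9 kg.
Tool frame: the origin (TCP) lies midway between the tips of the shut fingers; the grasp point (between the pads) lies 19 mm behind it (ctrl.tcp_to_grasp is the distance from the TCP to the grasp point, in m); z points along the fingers, y is the line along which they close (so a half turn about z gives the same grasp; the last joint's range is limited). The gripper opens to 85 mm and grips with 20 to 120 N. Pads are 22 mm wide; open, the fingers measure 114 mm over their backs; the gripper's body (76 mm by 85 mm) begins 54 mm behind the grasp point. The pads swing forward as they close: fully open they stand 13 mm farther back than shut.
Start: joints at [-1.422, 0.053, 1.613, -0, 1.476, -0.119], TCP at [0.165, -0.603, 0.231] pointing down, gripper open.
Joint ranges: [-3.01, 3.01], [-1.01, 2.22], [0.06, 2.58], [-1.02, 4.17], [0.09, 2.62], [-3.14, 3.14]. Speed limits (rad/s): [2.57, 2.57, 3.14, 3.14, 3.14, 3.14].

## Interface

Orientations are given as a rotation vector (axis times angle).
In Python, from station import ctrl, get_image, camera_params, get_obs gives the robot as it stands (ctrl), with the cameras as plain functions and the readings as plain functions.
- The arm moves only by the shell command python3 jog.py 'ROWS' [FORCE]. ROWS is a JSON list of rows, 1 to 20 of them, each of 7 numbers: the finger opening in m, then dx, dy, dz in m, then a rotation vector rx, ry, rz in rad; each row is the pose to reach, as a shift and turn from the pose commanded when the command began, along the tool's axes at that moment; what a row does not reach only later rows make up. A row lasts 1/12 s, in which the tool goes at most 0.0417 m and 0.125 rad, less where a joint would pass 70% of its speed; a pose out of reach is approached as far as the arm can. The fingers move at their own pace and stop on an object; FORCE is the grip in N (left out, the last holds). Time passes only in rows, so rows that do not move let the fingers close. It prints the time, the measured TCP pose, the force, the opening and the grip force at its end. Input that does not fit is refused with a message, and nothing moves.
- get_obs(): the state, without advancing time (a new reading comes with each control period).
- get_image(name): name is "scene" or "side" or "wrist"; returns the picture (400x640x3 uint8, red, green, blue); there is no depth.
- camera_params(name): a dict with "fx", "fy", "cx", "cy" (pixels), "k1" (the pictures are not rectified: a ray, as slopes to the right and down, at radius r is drawn at 1 + k1 r^2 times it, then the intrinsics apply), "T" (4x4, takes a point from camera to world coordinates); the wrist camera has in their place "tool_from_camera" (4x4, takes a point from camera to tool coordinates, whose origin is the TCP and whose axes are the flange's). Camera axes: x right, y down, z forward; pixel columns grow to the right and rows downward; lengths in m; the calibration is good to about 2 mm. A picture is of the moment at which its call begins: read the wrist's pose just before it. camera_params takes no time and is no camera call.
- ctrl.finish_job(): hands the job in; it is judged then, once.
The state is a dict: "t": time; "q": joint angles; "dq": joint speeds; "effort": joint torques, N m; "tool_pos": TCP position; "tool_rot": TCP orientation; "contact_force": force on the tool from outside, world axes, zero at the start; "wrist_torque": the same for the moment, N m; "opening": finger opening in m; "grip_force": force on a finger pad.
Only numpy, scipy, OpenCV 4.12 (cv2) and the standard library are available. Lean on these libraries where they do the work, as an engineer would, in place of code of your own. Each camera call takes 0.05 s, during which the arm holds its last target. There are 200 camera calls.

## Working session

There is one attempt and no reset: what is moved stays moved. The work goes in short steps, Python scripts to look and compute and a shell command to move; the robot and the scene stay as the last step left them, time stands still between calls to the robot, and variables do not carry over. Pictures are saved under pics/ and viewed, at most 10 in all, crops included, and the job is handed in when it is done.

```bash
ls; mkdir -p pics
python3 - <<'E'
from station import ctrl, get_image, camera_params, get_obs
import cv2,numpy as np
for n in("scene","side"):
    im=get_image(n); cv2.imwrite(f"pics/{n}0.png",im[:,:,::-1])
    p=camera_params(n); print(n,{k:(np.round(v,4).tolist()) for k,v in p.items()})
p=camera_params("wrist");print({k:(np.round(v,4).tolist()) for k,v in p.items()})
o=get_obs();print({k:np.round(v,3).tolist() for k,v in o.items()})
E
```

```text
jog.py
pics
station.py
scene {'fx': 478.4846, 'fy': 478.4846, 'cx': 317.5751, 'cy': 199.9309, 'k1': 0.0333, 'T': [[-0.8044, 0.4571, -0.3796, 1.1988], [0.5941, 0.6194, -0.5132, 0.8198], [0.0005, -0.6383, -0.7698, 1.3254], [0.0, 0.0, 0.0, 1.0]]}
side {'fx': 512.9672, 'fy': 512.9672, 'cx': 322.1239, 'cy': 205.8686, 'k1': -0.1114, 'T': [[0.9999, -0.0014, -0.0161, 0.6145], [0.0106, -0.7003, 0.7138, -1.4701], [-0.0123, -0.7139, -0.7002, 1.5484], [0.0, 0.0, 0.0, 1.0]]}
{'fx': 354.4212, 'fy': 354.4212, 'cx': 318.2538, 'cy': 201.0038, 'k1': -0.0657, 'tool_from_camera': [[0.0002, -0.9549, -0.297, 0.077], [1.0, 0.0003, -0.0, 0.0009], [0.0001, -0.297, 0.9549, -0.1422], [0.0, 0.0, 0.0, 1.0]]}
{'t': 0.1, 'q': [-1.422, 0.053, 1.614, 0.0, 1.476, -0.119], 'dq': [0.001, 0.0, -0.004, 0.001, 0.001, -0.001], 'effort': [0.001, -39.49, -37.136, -0.0, 0.004, -0.0], 'tool_pos': [0.165, -0.602, 0.23], 'tool_rot': [-3.112, -0.419, 0.0], 'contact_force': [0.574, -0.414, 0.295], 'wrist_torque': [0.014, -0.036, -0.029], 'grip_force': 0.0, 'opening': 0.085}
```

View pics/scene0.png

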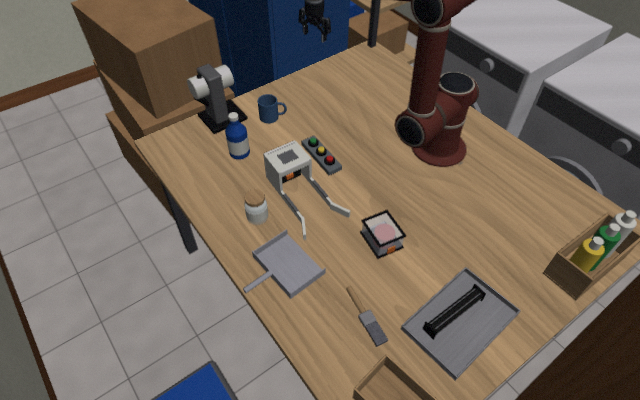

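View pics/side0.png

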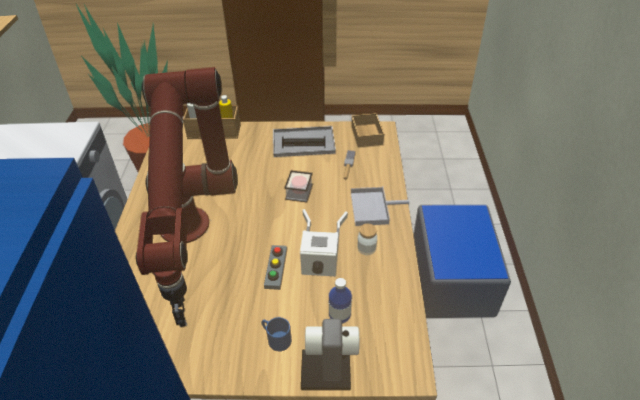

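The scene view shows the bin at (383,233) and the dock hood at (288,160). The mouth faces lower right, and the keys are green (313,141), yellow (321,150) and red (330,159). The side view shows the bin at (299,186), the dock at (320,252) and the keys at x≈275.

```bash
cat > h.py <<'E'
import numpy as np,cv2
from station import ctrl, get_image, camera_params, get_obs
from scipy.spatial.transform import Rotation as R
def ray(n,uv,T=None):
    p=camera_params(n); d=np.array([(uv[0]-p["cx"])/p["fx"],(uv[1]-p["cy"])/p["fy"]])
    s=d.copy()
    for _ in range(20): s=d/(1+p["k1"]*(s@s))
    T=np.array(p["T"]) if T is None else T
    return T[:3,3],T[:3,:3]@np.r_[s,1]
def onz(n,uv,z,T=None):
    o,d=ray(n,uv,T); return o+d*(z-o[2])/d[2]
def tri(rs):
    A=0;b=0
    for o,d in rs:
        d=d/np.linalg.norm(d);P=np.eye(3)-np.outer(d,d);A=A+P;b=b+P@o
    x=np.linalg.solve(A,b);return x,max(np.linalg.norm(np.cross(x-o,d/np.linalg.norm(d))) for o,d in rs)
def wristT(o):
    T=np.eye(4);T[:3,:3]=R.from_rotvec(o["tool_rot"]).as_matrix();T[:3,3]=o["tool_pos"]
    return T@np.array(camera_params("wrist")["tool_from_camera"])
E
python3 - <<'E'
from h import *
a=cv2.imread("pics/scene0.png")[125:275,245:420];b=cv2.imread("pics/side0.png")[160:310,255:390]
z=lambda i,k:cv2.resize(i,None,fx=k,fy=k,interpolation=cv2.INTER_CUBIC)
# scene crop x4 with ticks; side x4 separately
for n,i,(x0,y0) in(("a",a,(245,125)),("b",b,(255,160))):
    g=z(i,4)
    for k in range(0,i.shape[1],10): cv2.putText(g,str(x0+k),(k*4,8),0,.3,(0,0,255)); cv2.line(g,(k*4,10),(k*4,16),(0,0,255))
    for k in range(0,i.shape[0],10): cv2.putText(g,str(y0+k),(0,k*4+4),0,.3,(0,0,255)); 
    cv2.imwrite(f"pics/c{n}.png",g)
# keys by colour
for n in("scene","side"):
    im=cv2.imread(f"pics/{n}0.png");hsv=cv2.cvtColor(im,cv2.COLOR_BGR2HSV)
    roi=(300,130,345,170) if n=="scene" else (262,243,290,290)
    m0=np.zeros(im.shape[:2],np.uint8);m0[roi[1]:roi[3],roi[0]:roi[2]]=1
    for c,(l,h) in dict(red=(172,8),yel=(20,34),grn=(45,85)).items():
        H=hsv[...,0]; m=((H>=l)|(H<=h)) if l>h else ((H>=l)&(H<=h))
        m=(m&(hsv[...,1]>140)&(hsv[...,2]>60)&(m0>0)).astype(np.uint8)
        k,_,s,ce=cv2.connectedComponentsWithStats(m); j=1+s[1:,4].argmax(); print(n,c,s[j].tolist(),ce[j].round(1), onz(n,ce[j],.035).round(4))
E
```

```text
scene red [326, 156, 7, 6, 36] [329.1 158.4] [ 0.4063 -0.1785  0.035 ]
scene yel [318, 147, 7, 6, 36] [321.  149.4] [ 0.4022 -0.2353  0.035 ]
scene grn [310, 139, 6, 4, 20] [313.  140.4] [ 0.3975 -0.2941  0.035 ]
side red [274, 247, 7, 6, 31] [276.8 249.7] [ 0.406  -0.1702  0.035 ]
side yel [272, 259, 7, 6, 36] [274.9 261.4] [ 0.4028 -0.2288  0.035 ]Traceback (most recent call last):
  File "<stdin>", line 18, in <module>
ValueError: attempt to get argmax of an empty sequence
```

View pics/ca.png

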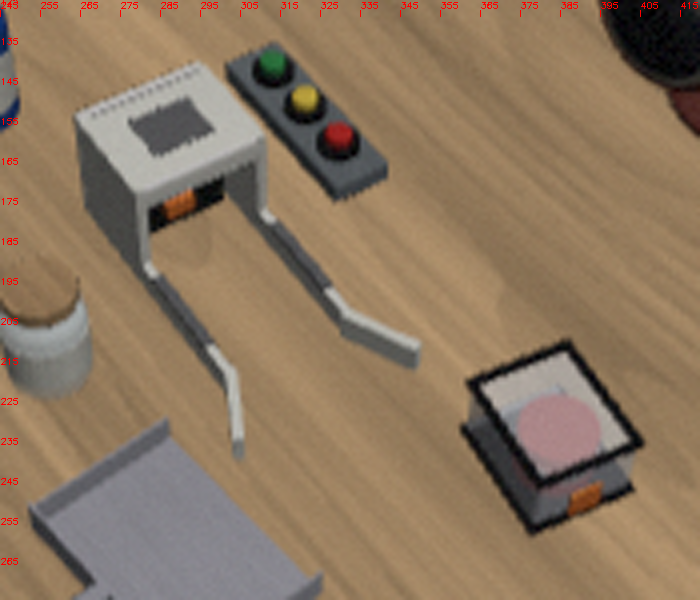

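View pics/cb.png

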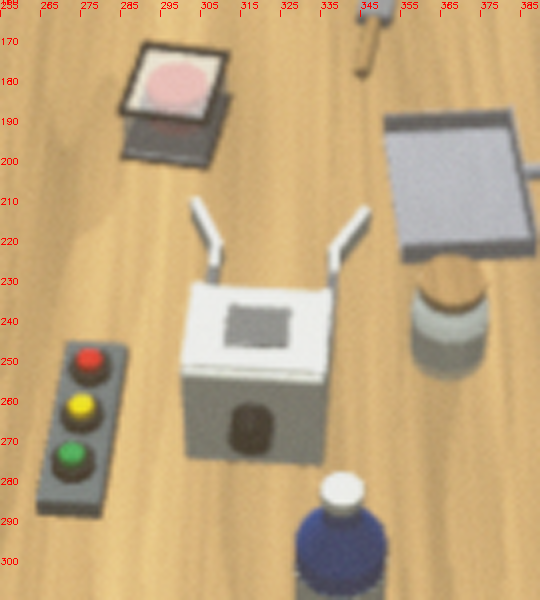

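Crop 1 (scene): bin top corners, hood front edge (139,192)-(265,137) and flare tips are clear, and the orange switch is visible under the hood. Crop 2 (side): bin top quad, hood front edge (193,284)-(332,290), key row red/yellow/green.

Run:
```python
from h import *
S=lambda x,y:((x+.5)/4-.5+245,(y+.5)/4-.5+125)
D=lambda x,y:((x+.5)/4-.5+255,(y+.5)/4-.5+160)
def pt(n,a,b):
    x,e=tri([ray("scene",S(*a)),ray("side",D(*b))]); print(n,x.round(4),"res",round(e,4));return x
# scene corner order vs side: scene left(467,383) etc.
sc=[(467,383),(570,341),(643,443),(541,487)]; sd=[(230,52),(209,122),(119,113),(143,42)]
for r in range(4):
    print(r); 
    P=[pt("bin",sc[i],sd[(i+r)%4]) for i in range(4)]
print("plane .072"); 
for i in range(4): print(onz("scene",S(*sc[i]),.072).round(4),onz("side",D(*sd[i]),.072).round(4))
pt("hoodR(right,robot side)",(265,137),(193,284));pt("hoodL",(139,192),(332,290))
pt("hoodbackL",(77,117),(324,372)); pt("hoodbackR",(197,63),(183,366))
pt("flareRobot",(418,345),(194,199));pt("flareFar",(239,437),(369,208))
pt("bendRobot",(343,315),(217,240));pt("bendFar",(232,372),(335,248))
pt("red",(339,134),(89,360));pt("yel",(305,98),(81,406));pt("grn",(272,63),(71,454))
```

```text
0
bin [0.5426 0.1722 0.1309] res 0.0057
bin [0.4741 0.1561 0.0787] res 0.0456
bin [ 0.4019  0.235  -0.006 ] res 0.0062
bin [0.4782 0.2492 0.0571] res 0.0452
1
bin [0.5141 0.1368 0.0665] res 0.0003
bin [0.4162 0.1533 0.0652] res 0.001
bin [0.4375 0.2674 0.0665] res 0.001
bin [0.5334 0.2509 0.0667] res 0.0005
2
bin [0.4589 0.133  0.0572] res 0.0451
bin [0.4495 0.1884 0.131 ] res 0.0056
bin [0.4956 0.2679 0.0803] res 0.0439
bin [ 0.503   0.2181 -0.0043] res 0.0071
3
bin [0.4902 0.1689 0.1235] res 0.0494
bin [0.5045 0.1908 0.1421] res 0.0374
bin [0.4633 0.2357 0.0107] res 0.0528
bin [ 0.4447  0.216  -0.0162] res 0.0405
plane .072
[0.5167 0.1398 0.072 ] [0.5342 0.2443 0.072 ]
[0.4192 0.157  0.072 ] [0.5147 0.1307 0.072 ]
[0.442  0.2697 0.072 ] [0.418  0.1452 0.072 ]
[0.5357 0.2533 0.072 ] [0.4373 0.2618 0.072 ]
hoodR(right,robot side) [ 0.5109 -0.1487  0.1204] res 0.001
hoodL [ 0.6403 -0.1576  0.1228] res 0.0014
hoodbackL [ 0.6338 -0.2626  0.1262] res 0.0006
hoodbackR [ 0.5073 -0.2565  0.1263] res 0.0024
flareRobot [0.5    0.059  0.0278] res 0.0003
flareFar [0.6824 0.0463 0.0276] res 0.0011
bendRobot [ 0.5292 -0.0046  0.0297] res 0.0036
bendFar [ 0.6469 -0.0124  0.028 ] res 0.0002
red [ 0.4075 -0.1748  0.0405] res 0.0005
yel [ 0.4042 -0.2324  0.0405] res 0.0007
grn [ 0.4    -0.2904  0.0404] res 0.0016
```

```bash
cat >> h.py <<'E'
O=np.array([.582,-.069]);DY=np.deg2rad(-4.0)
XD=np.array([np.cos(DY),np.sin(DY)]);YD=np.array([-XD[1],XD[0]])
def todock(p): r=np.asarray(p)[:2]-O; return np.array([r@XD,r@YD])
def fromdock(x,y): return O+x*XD+y*YD
def go(xyz,head):
    "row numbers from the present pose to a tool-down pose, tool x at world heading head (deg)"
    o=get_obs();A=R.from_rotvec(o["tool_rot"]);h=np.deg2rad(head)
    B=R.from_matrix(np.array([[np.cos(h),np.sin(h),0],[np.sin(h),-np.cos(h),0],[0,0,-1]]).copy())
    print("now",np.round(o["tool_pos"],4),"t",round(o["t"],2),"F",np.round(o["contact_force"],2)," ->",(A.inv().apply(np.array(xyz)-o["tool_pos"])).round(4),(A.inv()*B).as_rotvec().round(4))
E
python3 - <<'E'
from h import *
go([.46,-.15,.25],-4); p=fromdock(-.217,.262);print(p);go([*p,.25],-4);go([*p,.022],-4)
for u in ((351,189),(343,178)): print(onz("side",u,.02))
E
```

```text
now [ 0.1653 -0.6021  0.2302] t 0.1 F [ 0.57 -0.41  0.29]  -> [ 0.4038 -0.3581 -0.0191] [-1.900e-03  1.000e-04  3.376e-01]
[0.3838048  0.20749894]
now [ 0.1653 -0.6021  0.2302] t 0.1 F [ 0.57 -0.41  0.29]  -> [ 0.425  -0.723  -0.0184] [-1.900e-03  1.000e-04  3.376e-01]
now [ 0.1653 -0.6021  0.2302] t 0.1 F [ 0.57 -0.41  0.29]  -> [ 0.4249 -0.7226  0.2096] [-1.900e-03  1.000e-04  3.376e-01]
[0.70524883 0.19387645 0.02      ]
[0.67141957 0.26718464 0.02      ]
```

```bash
python3 jog.py '[[0.07, 0.404, -0.358, -0.02, 0, 0, 0.338], [0.07, 0.404, -0.358, -0.02, 0, 0, 0.338], [0.07, 0.404, -0.358, -0.02, 0, 0, 0.338], [0.07, 0.404, -0.358, -0.02, 0, 0, 0.338], [0.07, 0.404, -0.358, -0.02, 0, 0, 0.338], [0.07, 0.404, -0.358, -0.02, 0, 0, 0.338], [0.07, 0.404, -0.358, -0.02, 0, 0, 0.338], [0.07, 0.404, -0.358, -0.02, 0, 0, 0.338], [0.07, 0.404, -0.358, -0.02, 0, 0, 0.338], [0.07, 0.404, -0.358, -0.02, 0, 0, 0.338], [0.07, 0.404, -0.358, -0.02, 0, 0, 0.338], [0.07, 0.404, -0.358, -0.02, 0, 0, 0.338], [0.07, 0.425, -0.723, -0.02, 0, 0, 0.338], [0.07, 0.425, -0.723, -0.02, 0, 0, 0.338], [0.07, 0.425, -0.723, -0.02, 0, 0, 0.338], [0.07, 0.425, -0.723, -0.02, 0, 0, 0.338], [0.07, 0.425, -0.723, -0.02, 0, 0, 0.338], [0.07, 0.425, -0.723, -0.02, 0, 0, 0.338], [0.07, 0.425, -0.723, -0.02, 0, 0, 0.338], [0.07, 0.425, -0.723, -0.02, 0, 0, 0.338]]' 20
python3 -c "
from h import *
p=fromdock(-.217,.262);go([*p,.25],-4);go([*p,.022],-4)"
```

```text
t: 1.77
tool_pos: [0.3914, 0.1478, 0.2508]
tool_rot: [-3.14, 0.11, -0.001]
contact_force: [1.4, 0.5, -0.4]
opening: 0.07
grip_force: 0.0
now [0.3914 0.1478 0.2508] t 1.77 F [ 1.37  0.5  -0.38]  -> [-0.0117 -0.059   0.0008] [-0.     -0.0004 -0.0005]
now [0.3914 0.1478 0.2508] t 1.77 F [ 1.37  0.5  -0.38]  -> [-0.0118 -0.059   0.2288] [-0.     -0.0004 -0.0005]
```

```bash
python3 jog.py '[[0.07, -0.012, -0.04, 0, 0, 0, 0], [0.07, -0.012, -0.06, 0.02, 0, 0, 0], [0.07, -0.012, -0.06, 0.06, 0, 0, 0], [0.07, -0.012, -0.06, 0.1, 0, 0, 0], [0.07, -0.012, -0.06, 0.14, 0, 0, 0], [0.07, -0.012, -0.06, 0.18, 0, 0, 0], [0.07, -0.012, -0.06, 0.21, 0, 0, 0], [0.07, -0.012, -0.06, 0.228, 0, 0, 0], [0.07, -0.012, -0.06, 0.228, 0, 0, 0]]'
python3 - <<'E'
from h import *
o=get_obs();print(o["tool_pos"],todock(o["tool_pos"]),np.round(o["contact_force"],2))
cv2.imwrite("pics/w1.png",get_image("wrist")[:,:,::-1])
E
```

```text
t: 2.52
tool_pos: [0.38, 0.2051, 0.0178]
tool_rot: [3.136, -0.11, -0.016]
contact_force: [-0.5, 0.2, -0.5]
opening: 0.0701
grip_force: 0.0
[0.38003513 0.20513194 0.01783724] [-0.22059537  0.25937581] [-0.45  0.23 -0.54]
```

View pics/w1.png

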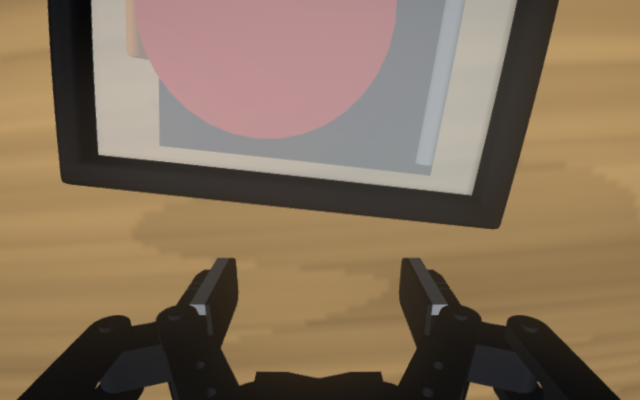

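The wrist view shows the bin's near edge running from (62,180) to (500,228) ahead of both fingers (at x≈215 and 425), roughly centred. I can push now.

```bash
python3 jog.py '[[0.07, 0.005, 0, 0, 0, 0, 0], [0.07, 0.01, 0, 0, 0, 0, 0], [0.07, 0.015, 0, 0, 0, 0, 0], [0.07, 0.02, 0, 0, 0, 0, 0], [0.07, 0.025, 0, 0, 0, 0, 0], [0.07, 0.03, 0, 0, 0, 0, 0], [0.07, 0.035, 0, 0, 0, 0, 0], [0.07, 0.04, 0, 0, 0, 0, 0], [0.07, 0.045, 0, 0, 0, 0, 0], [0.07, 0.05, 0, 0, 0, 0, 0]]'
python3 - <<'E'
from h import *
o=get_obs();print(o["tool_pos"],todock(o["tool_pos"]),np.round(o["contact_force"],2),np.round(o["wrist_torque"],2))
E
```

```text
t: 3.4
tool_pos: [0.4346, 0.2031, 0.0228]
tool_rot: [3.14, -0.11, -0.001]
contact_force: [-2.7, -0.3, 0.1]
opening: 0.0696
grip_force: 0.0
[0.43459159 0.20312064 0.02277962] [-0.16603151  0.26117508] [-2.72 -0.27  0.06] [-0.02  0.37 -0.02]
```

```bash
python3 jog.py '[[0.07, 0.008, 0, 0, 0, 0, 0], [0.07, 0.016, 0, 0, 0, 0, 0], [0.07, 0.024, 0, 0, 0, 0, 0], [0.07, 0.032, 0, 0, 0, 0, 0], [0.07, 0.04, 0, 0, 0, 0, 0], [0.07, 0.048, 0, 0, 0, 0, 0], [0.07, 0.056, 0, 0, 0, 0, 0], [0.07, 0.064, 0, 0, 0, 0, 0], [0.07, 0.072, 0, 0, 0, 0, 0], [0.07, 0.08, 0, 0, 0, 0, 0], [0.07, 0.085, 0, 0, 0, 0, 0], [0.07, 0.09, 0, 0, 0, 0, 0], [0.07, 0.09, 0, 0, 0, 0, 0]]'
python3 - <<'E'
from h import *
o=get_obs();print(o["tool_pos"],todock(o["tool_pos"]),np.round(o["contact_force"],2),np.round(o["wrist_torque"],2))
ims={n:get_image(n)[:,:,::-1] for n in("scene","side")}
for n in ims: cv2.imwrite(f"pics/{n}2.png",ims[n])
def crop(i,x,y,w,h): return cv2.resize(i[y:y+h,x:x+w],None,fx=4,fy=4,interpolation=cv2.INTER_CUBIC)
# scene (300..400,170..270), side(275..375,150..250)
cv2.imwrite("pics/m2.png",np.hstack([crop(ims["scene"],300,165,100,100),crop(ims["side"],280,155,100,100)]))
E
```

```text
t: 4.48
tool_pos: [0.5259, 0.1968, 0.0236]
tool_rot: [-3.139, 0.111, -0.003]
contact_force: [0.2, 0.5, 0.4]
opening: 0.0699
grip_force: 0.0
[0.52587179 0.1968346  0.02360669] [-0.07453517  0.26127173] [0.21 0.46 0.41] [ 0.01  0.01 -0.05]
```

View pics/m2.png

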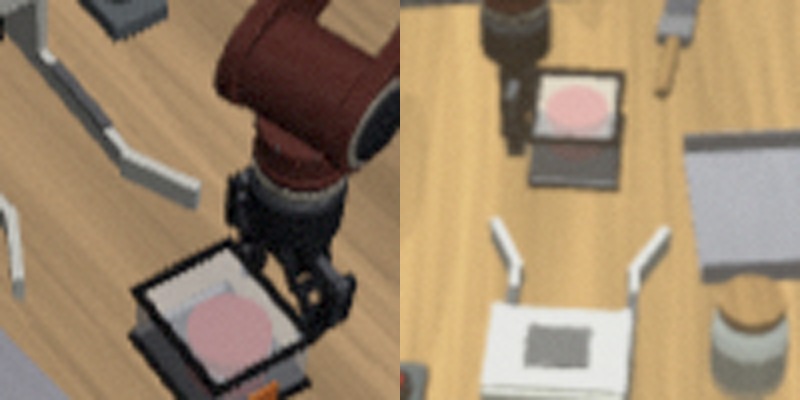

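The left crop shows the bin squared against the fingers, with top corners (131,291), (225,242), (305,340), (215,390). The right crop shows its top quad at x 527-625, slightly left of the channel's middle.

Run:
```python
from h import *
S=lambda x,y:((x+.5)/4-.5+300,(y+.5)/4-.5+165)
D=lambda x,y:((x+.5)/4-.5+280,(y+.5)/4-.5+155)
P=[]
for a,b in(((131,291),(220,142)),((225,242),(127,136)),((305,340),(134,68)),((215,390),(225,72))):
    x,e=tri([ray("scene",S(*a)),ray("side",D(*b))]);P.append(x);print(x.round(4),round(e,4),todock(x).round(4))
P=np.array(P);print("c",todock(P.mean(0)),np.rad2deg(np.arctan2(*(P[2]-P[1]+P[3]-P[0])[:2])))
o=get_obs();print(todock(o["tool_pos"]))
```

```text
[0.6328 0.1349 0.0677] 0.0002 [0.0364 0.207 ]
[0.5371 0.1422 0.0678] 0.004 [-0.0596  0.2075]
[0.5441 0.2533 0.0665] 0.0064 [-0.0603  0.3188]
[0.6386 0.2476 0.0691] 0.0003 [0.0344 0.3197]
c [-0.01227101  0.26326322] 3.2847167027895567
[-0.0751435   0.26128993]
```

```bash
python3 jog.py '[[0.07, 0.004, 0, 0, 0, 0, 0], [0.07, 0.008, 0, 0, 0, 0, 0], [0.07, 0.012, 0, 0, 0, 0, 0], [0.07, 0.012, 0, 0, 0, 0, 0], [0.07, 0.002, 0, 0, 0, 0, 0], [0.07, -0.03, 0, 0, 0, 0, 0], [0.07, -0.03, 0, -0.04, 0, 0, 0], [0.07, -0.03, 0, -0.08, 0, 0, 0], [0.07, -0.03, 0, -0.12, 0, 0, 0], [0.05, -0.03, 0, -0.16, 0, 0, 0], [0.05, -0.03, 0, -0.18, 0, 0, 0], [0.05, -0.03, 0, -0.18, 0, 0, 0]]'
python3 - <<'E'
from h import *
p=fromdock(0,.37);go([*p,.20],86);go([*p,.022],86)
E
```

```text
t: 5.58
tool_pos: [0.4975, 0.1999, 0.2107]
tool_rot: [-3.136, 0.11, -0.02]
contact_force: [1.4, 0.7, 0.3]
opening: 0.0498
grip_force: 0.0
now [0.4975 0.1999 0.2107] t 5.58 F [1.41 0.67 0.28]  -> [ 0.1028 -0.1076  0.0125] [ 0.007  -0.0133 -1.571 ]
now [0.4975 0.1999 0.2107] t 5.58 F [1.41 0.67 0.28]  -> [ 0.1005 -0.1069  0.1905] [ 0.007  -0.0133 -1.571 ]
```

```bash
python3 jog.py '[[0.05, 0.1, -0.108, 0, 0, 0, -1.571], [0.05, 0.1, -0.108, 0, 0, 0, -1.571], [0.05, 0.1, -0.108, 0, 0, 0, -1.571], [0.05, 0.1, -0.108, 0, 0, 0, -1.571], [0.05, 0.1, -0.108, 0, 0, 0, -1.571], [0.05, 0.1, -0.108, 0, 0, 0, -1.571], [0.05, 0.1, -0.108, 0, 0, 0, -1.571], [0.05, 0.1, -0.108, 0, 0, 0, -1.571], [0.05, 0.1, -0.108, 0, 0, 0, -1.571], [0.05, 0.1, -0.108, 0, 0, 0, -1.571], [0.05, 0.1, -0.108, 0, 0, 0, -1.571], [0.05, 0.1, -0.108, 0, 0, 0, -1.571], [0.05, 0.1, -0.108, 0, 0, 0, -1.571], [0.05, 0.1, -0.108, 0, 0, 0, -1.571]]'
python3 - <<'E'
from h import *
p=fromdock(0,.37);go([*p,.20],86);go([*p,.022],86)
ims={n:get_image(n)[:,:,::-1] for n in("scene","side")}
def crop(i,x,y,w,h): return cv2.resize(i[y:y+h,x:x+w],None,fx=4,fy=4,interpolation=cv2.INTER_CUBIC)
cv2.imwrite("pics/m3.png",np.hstack([crop(ims["scene"],285,165,100,100),crop(ims["side"],280,155,100,100)]))
E
```

```text
t: 6.75
tool_pos: [0.6009, 0.2995, 0.2017]
tool_rot: [-2.296, -2.143, 0.002]
contact_force: [0.4, -0.2, 0.5]
opening: 0.0499
grip_force: 0.0
now [0.6009 0.2995 0.2017] t 6.75 F [ 0.4  -0.19  0.46]  -> [0.0011 0.0068 0.0017] [-0.0012  0.0007  0.001 ]
now [0.6009 0.2995 0.2017] t 6.75 F [ 0.4  -0.19  0.46]  -> [0.0012 0.007  0.1797] [-0.0012  0.0007  0.001 ]
```

View pics/m3.png

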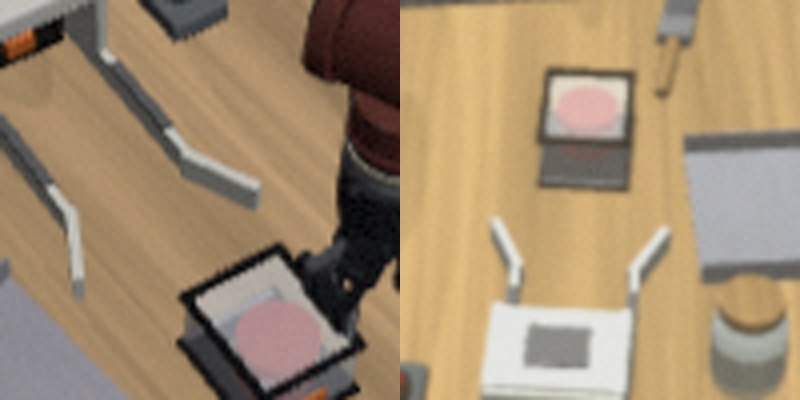

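The bin stands in line with the channel. Its side-crop corners are (145,68), (235,70), (234,142), (138,136); its scene-crop corners are (180,293), (280,245), (364,345), (265,397).

Run:
```python
from h import *
S=lambda x,y:((x+.5)/4-.5+285,(y+.5)/4-.5+165)
D=lambda x,y:((x+.5)/4-.5+280,(y+.5)/4-.5+155)
P=[]
for a,b in(((180,293),(234,142)),((280,245),(138,136)),((364,345),(145,68)),((265,397),(235,70))):
    x,e=tri([ray("scene",S(*a)),ray("side",D(*b))]);P.append(x);print(x.round(4),round(e,4),todock(x).round(4))
P=np.array(P);print("c",todock(P.mean(0)),np.rad2deg(np.arctan2(*(P[2]-P[1]+P[3]-P[0])[:2])))
```

```text
[0.6452 0.1327 0.071 ] 0.0023 [0.049  0.2057]
[0.5461 0.1426 0.0691] 0.0011 [-0.0505  0.2085]
[0.5524 0.256  0.0665] 0.0022 [-0.0522  0.3221]
[0.6496 0.2487 0.0709] 0.0003 [0.0453 0.3217]
c [-0.00212538  0.26449668] 2.6521442322126854
```

```bash
python3 jog.py '[[0.05, 0.001, 0.006, 0.03, 0, 0, 0], [0.05, 0.001, 0.006, 0.07, 0, 0, 0], [0.05, 0.001, 0.006, 0.11, 0, 0, 0], [0.05, 0.001, 0.006, 0.15, 0, 0, 0], [0.05, 0.001, 0.006, 0.175, 0, 0, 0], [0.05, 0.001, 0.006, 0.18, 0, 0, 0], [0.05, -0.01, 0.006, 0.18, 0, 0, 0], [0.05, -0.02, 0.006, 0.18, 0, 0, 0], [0.05, -0.025, 0.006, 0.18, 0, 0, 0], [0.05, -0.03, 0.006, 0.18, 0, 0, 0], [0.05, -0.035, 0.006, 0.18, 0, 0, 0], [0.05, -0.04, 0.006, 0.18, 0, 0, 0], [0.05, -0.045, 0.006, 0.18, 0, 0, 0], [0.05, -0.05, 0.006, 0.18, 0, 0, 0], [0.05, -0.055, 0.006, 0.18, 0, 0, 0], [0.05, -0.06, 0.006, 0.18, 0, 0, 0], [0.05, -0.065, 0.006, 0.18, 0, 0, 0], [0.05, -0.07, 0.006, 0.18, 0, 0, 0]]'
python3 - <<'E'
from h import *
o=get_obs();print(todock(o["tool_pos"]),np.round(o["contact_force"],2),np.round(o["wrist_torque"],2));go([*fromdock(0,.19),.022],86)
E
```

```text
t: 8.35
tool_pos: [0.6026, 0.229, 0.0229]
tool_rot: [-2.298, -2.142, 0.0]
contact_force: [0.4, 3.4, 1.1]
opening: 0.0503
grip_force: 0.0
[-2.18650367e-04  2.98679062e-01] [0.4  3.36 1.07] [ 0.41 -0.03 -0.05]
now [0.6026 0.229  0.0229] t 8.35 F [0.4  3.36 1.07]  -> [-0.1087  0.0002  0.0009] [-0.0003  0.     -0.0002]
```

```bash
python3 jog.py '[[0.05, -0.008, 0, 0, 0, 0, 0], [0.05, -0.016, 0, 0, 0, 0, 0], [0.05, -0.024, 0, 0, 0, 0, 0], [0.05, -0.032, 0, 0, 0, 0, 0], [0.05, -0.04, 0, 0, 0, 0, 0], [0.05, -0.048, 0, 0, 0, 0, 0], [0.05, -0.056, 0, 0, 0, 0, 0], [0.05, -0.064, 0, 0, 0, 0, 0], [0.05, -0.072, 0, 0, 0, 0, 0], [0.05, -0.078, 0, 0, 0, 0, 0], [0.05, -0.084, 0, 0, 0, 0, 0], [0.05, -0.09, 0, 0, 0, 0, 0], [0.05, -0.095, 0, 0, 0, 0, 0], [0.05, -0.1, 0, 0, 0, 0, 0]]'
python3 - <<'E'
from h import *
o=get_obs();print(todock(o["tool_pos"]),np.round(o["contact_force"],2),np.round(o["wrist_torque"],2));go([*fromdock(0,.12),.022],86)
ims={n:get_image(n)[:,:,::-1] for n in("scene","side")}
def crop(i,x,y,w,h): return cv2.resize(i[y:y+h,x:x+w],None,fx=4,fy=4,interpolation=cv2.INTER_CUBIC)
cv2.imwrite("pics/m4.png",np.hstack([crop(ims["scene"],270,150,100,100),crop(ims["side"],280,165,100,100)]))
E
```

```text
t: 9.52
tool_pos: [0.5956, 0.1292, 0.0229]
tool_rot: [-2.298, -2.142, 0.0]
contact_force: [-0.2, 3.6, -0.6]
opening: 0.05
grip_force: 0.0
[-0.00027159  0.19863   ] [-0.17  3.56 -0.56] [ 0.33 -0.01  0.01]
now [0.5956 0.1292 0.0229] t 9.52 F [-0.17  3.56 -0.56]  -> [-0.0786  0.0003  0.0009] [-0.0004  0.0001 -0.0002]
```

View pics/m4.png

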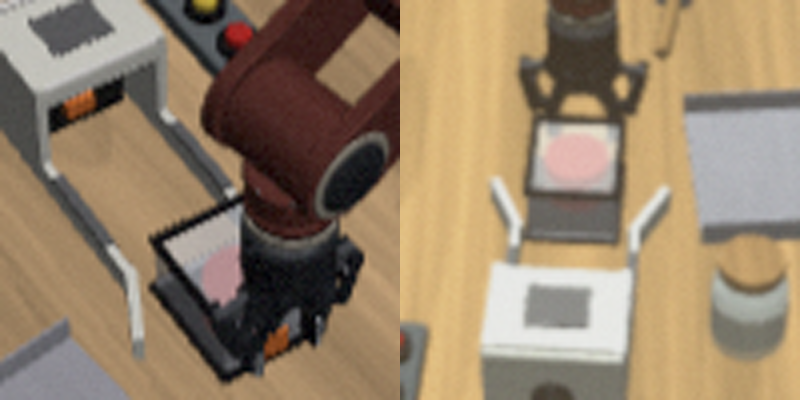

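The bin is at the mouth, with its front bottom edge at (528,238)-(617,241) in the side crop, between the rail bends at (516,240) and (635,248).

Run:
```python
from h import *
D=lambda x,y:((x+.5)/4-.5+280,(y+.5)/4-.5+165)
for p,z in(((128,238),0),((217,241),0),((124,194),.07),((219,200),.07),((137,115),.07),((222,118),.07),((116,215),.03),((236,218),.03)): print(p,todock(onz("side",D(*p),z)).round(4))
```

```text
(128, 238) [-0.0505  0.0657]
(217, 241) [0.0422 0.0678]
(124, 194) [-0.0522  0.0607]
(219, 200) [0.0445 0.0587]
(137, 115) [-0.0498  0.1785]
(222, 118) [0.04   0.1799]
(116, 215) [-0.0624  0.0691]
(236, 218) [0.0613 0.0733]
```

```bash
python3 jog.py '[[0.05, -0.005, 0.001, 0, 0, 0, 0], [0.05, -0.01, 0.002, 0, 0, 0, 0], [0.05, -0.015, 0.003, 0, 0, 0, 0], [0.05, -0.02, 0.004, 0, 0, 0, 0], [0.05, -0.025, 0.004, 0, 0, 0, 0], [0.05, -0.03, 0.004, 0, 0, 0, 0], [0.05, -0.035, 0.004, 0, 0, 0, 0], [0.05, -0.04, 0.004, 0, 0, 0, 0]]'
python3 - <<'E'
from h import *
o=get_obs();print(todock(o["tool_pos"]),np.round(o["contact_force"],2),np.round(o["wrist_torque"],2))
E
```

```text
t: 10.28
tool_pos: [0.5969, 0.0889, 0.023]
tool_rot: [-2.298, -2.142, 0.0]
contact_force: [-0.9, 2.4, -0.8]
opening: 0.0495
grip_force: 0.0
[0.00385673 0.15857185] [-0.85  2.4  -0.76] [ 0.28 -0.02 -0.04]
```

```bash
python3 jog.py '[[0.05, -0.006, 0, 0, 0, 0, 0], [0.05, -0.012, 0, 0, 0, 0, 0], [0.05, -0.018, 0, 0, 0, 0, 0], [0.05, -0.024, 0, 0, 0, 0, 0], [0.05, -0.03, 0, 0, 0, 0, 0], [0.05, -0.036, 0, 0, 0, 0, 0], [0.05, -0.042, 0, 0, 0, 0, 0], [0.05, -0.048, 0, 0, 0, 0, 0], [0.05, -0.054, 0, 0, 0, 0, 0], [0.05, -0.06, 0, 0, 0, 0, 0], [0.05, -0.066, 0, 0, 0, 0, 0], [0.05, -0.072, 0, 0, 0, 0, 0], [0.05, -0.078, 0, 0, 0, 0, 0], [0.05, -0.084, 0, 0, 0, 0, 0], [0.05, -0.09, 0, 0, 0, 0, 0]]'
python3 - <<'E'
from h import *
o=get_obs();print(todock(o["tool_pos"]),np.round(o["contact_force"],2),np.round(o["wrist_torque"],2))
E
```

```text
t: 11.53
tool_pos: [0.5906, -0.0009, 0.023]
tool_rot: [-2.298, -2.142, 0.0]
contact_force: [-0.2, 2.5, -2.0]
opening: 0.0501
grip_force: 0.0
[0.00383609 0.06853217] [-0.25  2.54 -1.96] [ 0.32 -0.04 -0.01]
```

```bash
cat > chk.py <<'E'
from h import *
o=get_obs();f=o["contact_force"][:2]@YD;print(todock(o["tool_pos"]).round(4),"Fy",round(f,2),"tq",np.round(o["wrist_torque"],2))
raise SystemExit(int(f>6.5 or abs(o["wrist_torque"][0])>.65))
E
python3 jog.py '[[0.05, -0.005, 0, 0, 0, 0, 0], [0.05, -0.01, 0, 0, 0, 0, 0], [0.05, -0.015, 0, 0, 0, 0, 0], [0.05, -0.02, 0, 0, 0, 0, 0], [0.05, -0.024, 0, 0, 0, 0, 0], [0.05, -0.028, 0, 0, 0, 0, 0], [0.05, -0.03, 0, 0, 0, 0, 0]]' >/dev/null; python3 chk.py && 
python3 jog.py '[[0.05, -0.001, 0, 0, 0, 0, 0], [0.05, -0.002, 0, 0, 0, 0, 0], [0.05, -0.003, 0, 0, 0, 0, 0]]' >/dev/null; python3 chk.py && 
python3 jog.py '[[0.05, -0.001, 0, 0, 0, 0, 0], [0.05, -0.002, 0, 0, 0, 0, 0], [0.05, -0.003, 0, 0, 0, 0, 0]]' >/dev/null && python3 chk.py && 
python3 jog.py '[[0.05, -0.001, 0, 0, 0, 0, 0], [0.05, -0.002, 0, 0, 0, 0, 0], [0.05, -0.003, 0, 0, 0, 0, 0]]' >/dev/null && python3 chk.py && 
python3 jog.py '[[0.05, -0.001, 0, 0, 0, 0, 0], [0.05, -0.002, 0, 0, 0, 0, 0], [0.05, -0.003, 0, 0, 0, 0, 0]]' >/dev/null && python3 chk.py && 
python3 jog.py '[[0.05, -0.001, 0, 0, 0, 0, 0], [0.05, -0.002, 0, 0, 0, 0, 0], [0.05, -0.003, 0, 0, 0, 0, 0]]' >/dev/null && python3 chk.py
```

```text
[0.0039 0.0386] Fy 2.02 tq [ 0.26 -0.   -0.01]
[0.0039 0.0362] Fy 3.14 tq [ 0.33 -0.04 -0.08]
[0.0039 0.0332] Fy 1.97 tq [ 0.35 -0.02  0.01]
[0.0039 0.0301] Fy 1.98 tq [ 0.36 -0.01 -0.07]
[0.0039 0.027 ] Fy 2.86 tq [ 0.3  -0.04  0.04]
[0.0039 0.024 ] Fy 2.79 tq [ 0.32 -0.03  0.02]
```

```bash
python3 jog.py '[[0.05, -0.001, 0, 0, 0, 0, 0], [0.05, -0.002, 0, 0, 0, 0, 0], [0.05, -0.003, 0, 0, 0, 0, 0]]' >/dev/null && python3 chk.py && 
python3 jog.py '[[0.05, -0.001, 0, 0, 0, 0, 0], [0.05, -0.002, 0, 0, 0, 0, 0], [0.05, -0.003, 0, 0, 0, 0, 0]]' >/dev/null && python3 chk.py && 
python3 jog.py '[[0.05, -0.001, 0, 0, 0, 0, 0], [0.05, -0.002, 0, 0, 0, 0, 0], [0.05, -0.003, 0, 0, 0, 0, 0]]' >/dev/null && python3 chk.py && 
python3 jog.py '[[0.05, -0.001, 0, 0, 0, 0, 0], [0.05, -0.002, 0, 0, 0, 0, 0], [0.05, -0.003, 0, 0, 0, 0, 0]]' >/dev/null && python3 chk.py && 
python3 jog.py '[[0.05, -0.001, 0, 0, 0, 0, 0], [0.05, -0.002, 0, 0, 0, 0, 0], [0.05, -0.003, 0, 0, 0, 0, 0]]' >/dev/null && python3 chk.py && 
python3 jog.py '[[0.05, -0.001, 0, 0, 0, 0, 0], [0.05, -0.002, 0, 0, 0, 0, 0], [0.05, -0.003, 0, 0, 0, 0, 0]]' >/dev/null && python3 chk.py && 
python3 jog.py '[[0.05, -0.001, 0, 0, 0, 0, 0], [0.05, -0.002, 0, 0, 0, 0, 0], [0.05, -0.003, 0, 0, 0, 0, 0]]' >/dev/null && python3 chk.py && 
python3 jog.py '[[0.05, -0.001, 0, 0, 0, 0, 0], [0.05, -0.002, 0, 0, 0, 0, 0], [0.05, -0.003, 0, 0, 0, 0, 0]]' >/dev/null && python3 chk.py
```

```text
[0.0039 0.021 ] Fy 2.5 tq [ 0.33  0.   -0.02]
[0.0039 0.0181] Fy 3.36 tq [ 0.38 -0.09  0.05]
[0.0039 0.015 ] Fy 3.04 tq [ 0.29 -0.08 -0.03]
[0.0039 0.0121] Fy 2.91 tq [ 0.32 -0.02  0.01]
[0.0039 0.009 ] Fy 3.18 tq [ 0.37 -0.09 -0.03]
[0.0039 0.0061] Fy 3.16 tq [ 0.45 -0.02 -0.01]
[0.0039 0.0031] Fy 3.5 tq [ 0.38 -0.07  0.01]
[0.0039 0.0001] Fy 2.44 tq [ 0.43 -0.04  0.02]
```

```bash
python3 jog.py '[[0.05, -0.001, 0, 0, 0, 0, 0], [0.05, -0.002, 0, 0, 0, 0, 0], [0.05, -0.003, 0, 0, 0, 0, 0]]' >/dev/null && python3 chk.py && 
python3 jog.py '[[0.05, -0.001, 0, 0, 0, 0, 0], [0.05, -0.002, 0, 0, 0, 0, 0], [0.05, -0.003, 0, 0, 0, 0, 0]]' >/dev/null && python3 chk.py && 
python3 jog.py '[[0.05, -0.001, 0, 0, 0, 0, 0], [0.05, -0.002, 0, 0, 0, 0, 0], [0.05, -0.003, 0, 0, 0, 0, 0]]' >/dev/null && python3 chk.py && 
python3 jog.py '[[0.05, -0.001, 0, 0, 0, 0, 0], [0.05, -0.002, 0, 0, 0, 0, 0], [0.05, -0.003, 0, 0, 0, 0, 0]]' >/dev/null && python3 chk.py && 
python3 jog.py '[[0.05, -0.001, 0, 0, 0, 0, 0], [0.05, -0.002, 0, 0, 0, 0, 0], [0.05, -0.003, 0, 0, 0, 0, 0]]' >/dev/null && python3 chk.py && 
python3 jog.py '[[0.05, -0.001, 0, 0, 0, 0, 0], [0.05, -0.002, 0, 0, 0, 0, 0], [0.05, -0.003, 0, 0, 0, 0, 0]]' >/dev/null && python3 chk.py && 
python3 jog.py '[[0.05, -0.001, 0, 0, 0, 0, 0], [0.05, -0.002, 0, 0, 0, 0, 0], [0.05, -0.003, 0, 0, 0, 0, 0]]' >/dev/null && python3 chk.py
```

```text
[ 0.0039 -0.0027] Fy 4.87 tq [ 0.68 -0.1  -0.04]
```

```bash
python3 jog.py '[[0.05, -0.001, 0, 0, 0, 0, 0], [0.05, -0.0015, 0, 0, 0, 0, 0], [0.05, -0.0015, 0, 0, 0, 0, 0]]' ; python3 chk.py
```

```text
t: 15.87
tool_pos: [0.5857, -0.0732, 0.0231]
tool_rot: [-2.298, -2.142, -0.001]
contact_force: [1.0, 5.9, -0.1]
opening: 0.0501
grip_force: 0.0
[ 0.004  -0.0039] Fy 5.92 tq [ 0.7  -0.11 -0.07]
```

```bash
python3 jog.py '[[0.05, -0.001, 0, 0, 0, 0, 0], [0.05, -0.0015, 0, 0, 0, 0, 0], [0.05, -0.0015, 0, 0, 0, 0, 0]]' |grep t: ; python3 chk.py; python3 jog.py '[[0.05, 0, 0, 0, 0, 0, 0], [0.05, 0, 0, 0, 0, 0, 0]]' |grep t: ; python3 chk.py
```

```text
t: 16.12
tool_rot: [-2.297, -2.141, -0.002]
[ 0.004 -0.005] Fy 6.88 tq [ 0.89 -0.13 -0.11]
t: 16.28
tool_rot: [-2.297, -2.141, -0.002]
[ 0.004 -0.005] Fy 7.17 tq [ 0.89 -0.11 -0.08]
```

```bash
python3 jog.py '[[0.05, 0.001, 0, 0, 0, 0, 0], [0.05, 0.002, 0, 0, 0, 0, 0], [0.05, 0.003, 0, 0, 0, 0, 0], [0.05, 0.004, 0, 0, 0, 0, 0], [0.05, 0.006, 0, 0, 0, 0, 0], [0.05, 0.01, 0, 0, 0, 0, 0], [0.05, 0.03, 0, 0, 0, 0, 0], [0.05, 0.05, 0, 0, 0, 0, 0], [0.02, 0.05, 0, -0.04, 0, 0, 0], [0, 0.05, 0, -0.08, 0, 0, 0], [0, 0.05, 0, -0.12, 0, 0, 0], [0, 0.05, 0, -0.16, 0, 0, 0], [0, 0.05, 0, -0.18, 0, 0, 0], [0, 0.05, 0, -0.18, 0, 0, 0]]' |grep t:
python3 - <<'E'
from h import *
o=get_obs();go([.404,-.2325,.2],86);go([.404,-.2325,.055],86)
i=get_image("scene")[:,:,::-1];j=get_image("side")[:,:,::-1]
def crop(i,x,y,w,h): return cv2.resize(i[y:y+h,x:x+w],None,fx=4,fy=4,interpolation=cv2.INTER_CUBIC)
cv2.imwrite("pics/m5.png",np.hstack([crop(i,260,130,100,100),crop(j,260,190,100,100)]))
E
```

```text
t: 17.45
tool_rot: [2.29, 2.135, 0.012]
now [ 0.5925 -0.0257  0.2111] t 17.45 F [ 0.84 -1.08  1.11]  -> [-0.2194 -0.1737  0.0092] [0.0126 0.0016 0.    ]
now [ 0.5925 -0.0257  0.2111] t 17.45 F [ 0.84 -1.08  1.11]  -> [-0.2192 -0.1756  0.1542] [0.0126 0.0016 0.    ]
```

View pics/m5.png

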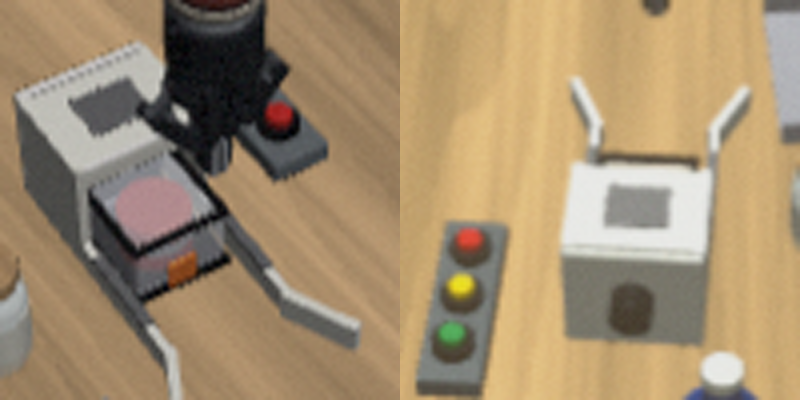

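The bin sits squared in the channel, its front part under the hood and its rear bottom edge at (148,298)-(228,258) in the left crop. The keys are unobstructed in the right crop. Next is the yellow key.

```bash
python3 jog.py '[[0, -0.22, -0.175, 0, 0, 0, 0], [0, -0.22, -0.175, 0, 0, 0, 0], [0, -0.22, -0.175, 0, 0, 0, 0], [0, -0.22, -0.175, 0, 0, 0, 0], [0, -0.22, -0.175, 0, 0, 0, 0], [0, -0.22, -0.175, 0, 0, 0, 0], [0, -0.22, -0.175, 0, 0, 0, 0], [0, -0.22, -0.175, 0, 0, 0, 0], [0, -0.22, -0.175, 0.04, 0, 0, 0], [0, -0.22, -0.175, 0.08, 0, 0, 0], [0, -0.22, -0.175, 0.12, 0, 0, 0], [0, -0.22, -0.175, 0.14, 0, 0, 0], [0, -0.22, -0.175, 0.148, 0, 0, 0], [0, -0.22, -0.175, 0.148, 0, 0, 0]]'
python3 - <<'E'
from h import *
S=lambda x,y:((x+.5)/4-.5+260,(y+.5)/4-.5+130)
for p in((148,298),(228,258)):print(todock(onz("scene",S(*p),0)))
go([.404,-.2325,.04],86)
E
```

```text
t: 18.72
tool_pos: [0.3966, -0.2302, 0.0511]
tool_rot: [-2.292, -2.137, 0.002]
contact_force: [-0.9, -0.0, 0.3]
opening: 0.0001
grip_force: 0.0
[ 0.03650578 -0.02114309]
[-0.04890679 -0.02242793]
now [ 0.3966 -0.2302  0.0511] t 18.72 F [-0.93 -0.01  0.3 ]  -> [-0.0019  0.0076  0.011 ] [-0.0067 -0.0048  0.    ]
```

```bash
python3 jog.py '[[0, -0.002, 0.0075, 0, 0, 0, 0], [0, -0.002, 0.0075, 0, 0, 0, 0], [0, -0.002, 0.0075, 0.004, 0, 0, 0], [0, -0.002, 0.0075, 0.008, 0, 0, 0], [0, -0.002, 0.0075, 0.01, 0, 0, 0], [0, -0.002, 0.0075, 0.012, 0, 0, 0]]' ; python3 jog.py '[[0, 0, 0, 0.001, 0, 0, 0], [0, 0, 0, 0.002, 0, 0, 0], [0, 0, 0, 0.003, 0, 0, 0], [0, 0, 0, 0.003, 0, 0, 0]]'
```

```text
t: 19.22
tool_pos: [0.407, -0.2354, 0.0438]
tool_rot: [2.296, 2.141, 0.001]
contact_force: [1.3, -0.7, 4.3]
opening: -0.0001
grip_force: 1.6
t: 19.55
tool_pos: [0.407, -0.2355, 0.041]
tool_rot: [2.297, 2.141, 0.001]
contact_force: [-0.4, 0.5, 5.2]
opening: 0.0002
grip_force: 2.9
```

```bash
python3 jog.py '[[0, 0, 0, 0.001, 0, 0, 0], [0, 0, 0, 0.002, 0, 0, 0], [0, 0, 0, 0.002, 0, 0, 0]]' |egrep 'pos|force';  python3 jog.py '[[0, 0, 0, 0.001, 0, 0, 0], [0, 0, 0, 0.002, 0, 0, 0], [0, 0, 0, 0.002, 0, 0, 0]]'|egrep 'pos|force'
```

```text
tool_pos: [0.4072, -0.2355, 0.0408]
contact_force: [-4.5, 4.5, 19.1]
grip_force: 9.1
tool_pos: [0.4073, -0.2356, 0.0405]
contact_force: [-10.0, 7.4, 30.6]
grip_force: 15.2
```

```bash
python3 jog.py '[[0, 0, 0, -0.006, 0, 0, 0], [0, 0, 0, -0.02, 0, 0, 0], [0, 0, 0, -0.035, 0, 0, 0], [0, 0, 0, -0.035, 0, 0, 0], [0, 0, 0, -0.035, 0, 0, 0]]' |egrep 't:|pos|force'; python3 -c "
from h import *
go([.401,-.292,.055],86)"
```

```text
t: 20.47
tool_pos: [0.4063, -0.2351, 0.0711]
tool_rot: [2.297, 2.142, -0.0]
contact_force: [0.2, 0.4, 0.0]
grip_force: 0.0
now [ 0.4063 -0.2351  0.0711] t 20.47 F [0.22 0.35 0.01]  -> [-0.0571 -0.0013  0.0161] [ 0.0005  0.0005 -0.0002]
```

```bash
python3 jog.py '[[0, -0.02, -0.001, 0, 0, 0, 0], [0, -0.04, -0.001, 0, 0, 0, 0], [0, -0.057, -0.001, 0, 0, 0, 0], [0, -0.057, -0.001, 0, 0, 0, 0], [0, -0.057, -0.001, 0.01, 0, 0, 0], [0, -0.057, -0.001, 0.018, 0, 0, 0], [0, -0.057, -0.001, 0.024, 0, 0, 0], [0, -0.057, -0.001, 0.027, 0, 0, 0], [0, -0.057, -0.001, 0.029, 0, 0, 0], [0, -0.057, -0.001, 0.03, 0, 0, 0], [0, -0.057, -0.001, 0.03, 0, 0, 0]]' |egrep 'pos|force';python3 jog.py '[[0, 0, 0, 0.001, 0, 0, 0], [0, 0, 0, 0.002, 0, 0, 0], [0, 0, 0, 0.002, 0, 0, 0]]' |egrep 'pos|force'
```

```text
tool_pos: [0.4011, -0.2909, 0.0412]
contact_force: [-3.2, 2.7, 5.2]
grip_force: 2.3
tool_pos: [0.4014, -0.2912, 0.0408]
contact_force: [-5.8, 5.7, 14.2]
grip_force: 7.3
```

Bottomed out. I raise the tool clear and hand the job in.

```bash
python3 jog.py '[[0, 0, 0, 0, 0, 0, 0], [0, 0, 0, -0.006, 0, 0, 0], [0, 0, 0, -0.03, 0, 0, 0], [0, 0, 0, -0.06, 0, 0, 0], [0, 0, 0, -0.09, 0, 0, 0], [0, 0, 0, -0.12, 0, 0, 0], [0, 0, 0, -0.12, 0, 0, 0], [0, 0, 0, -0.12, 0, 0, 0]]' |egrep 't:|pos|force'
python3 - <<'E'
from h import *
i=get_image("scene")[:,:,::-1];j=get_image("side")[:,:,::-1]
def crop(i,x,y,w,h): return cv2.resize(i[y:y+h,x:x+w],None,fx=4,fy=4,interpolation=cv2.INTER_CUBIC)
cv2.imwrite("pics/m6.png",np.hstack([crop(i,260,130,100,100),crop(j,260,190,100,100)]))
E
```

```text
t: 22.3
tool_pos: [0.4027, -0.2927, 0.1616]
tool_rot: [2.293, 2.139, 0.001]
contact_force: [-0.2, 0.6, -0.7]
grip_force: 0.0
```

View pics/m6.png

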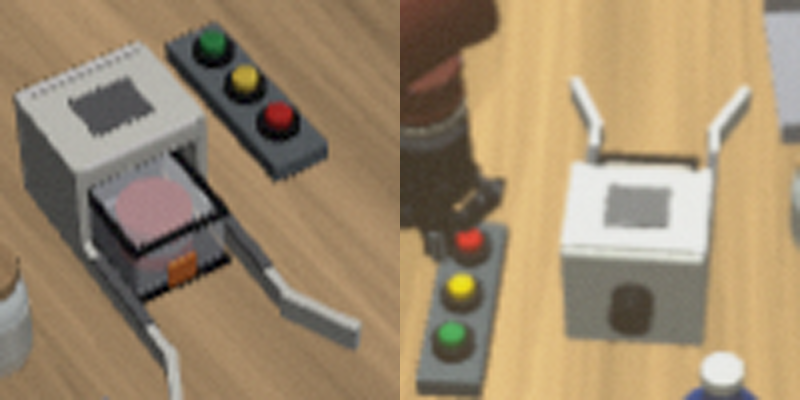

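The bin hasn't moved since it was seated (rear bottom edge still at (148,298)-(228,258)), all three keys are up, and the arm is clear.

```bash
python3 -c "
from station import ctrl, get_image, camera_params, get_obs
print(ctrl.finish_job())"
```

```text
the job is handed in; nothing more can be done
None
```

I slid the bin home against the dock's buffer and let go of it, pressed the yellow key and then the green one fully down and let each come up, and handed the job in at about 22 s; no verdict was shown.

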